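Blow the dust off a bottle before packing

TASK

The tall flat-sided bottle in the blue crate is to be blown clean before packing: first set the air valve half open, its lever midway between across the pipe (shut) and along the pipe (open). Then lift that bottle out of the crate and hold it in the air in front of the blow-off nozzle, cap up, the middle of one broad side on the nozzle's axis and about 60 mm from its mouth, and leaned so that this side faces the slanting nozzle squarely. Leave the valve at half and the other goods standing where they are, keep bottle and gripper off the nozzle stand, and finish while still holding the bottle there.

Things in the scene. Friction and masses are not known exactly. Their poses are not given: they have to be found in the camera images.
- lever (a joint): Ball valve lever on a vertical stem, rad: 0 = shut (across the pipe), 1.571 = open (along the pipe, on the valve's -y side), half open = 0.785; grows anticlockwise seen from above. End stops at 0 and 1.571; starts between 0 and 0.4; stiff (0.2 N m, about 2.5 N at the grip), stays where it is left.
- lever_grip (a point): Middle of the lever's grey plastic grip, 80 mm from the stem axis, about 107 mm above the bench. The grip is a level bar 72 mm long (along the lever), 14 mm wide, 18 mm high; free space all round it and at least 45 mm below it. This point's own -x axis points outwards along the lever.
- valve_axis (a point): Point on the valve's stem axis at the height of the lever grip. Axes are the valve's: y along the 130 mm pipe bridge (pipe 17 mm thick, 66 mm above the bench), z up; at lever 0 the lever points to -x. The valve is fixed to the bench with a 70 x 170 mm foot plate.
- bottle: The only flat-sided bottle: white, black rectangular cap, 136 mm high. Origin: centre of its underside (on the 5 mm crate floor); z towards the cap. Body 34 (x) x 56 (y) x 92 mm high: the broad sides face +x and -x (either will do). Neck 24 x 32 mm to 100 mm, cap 24 (x) x 34 (y) mm from 100 to 136 mm, well above all neighbours, fingers free on all sides. 0.1 to 0.21 kg.
- bottle_mid (a point): Middle of the bottle's body, 46 mm above its underside, midway between the middles of the two broad sides (17 mm behind each). Axes as the bottle's.
- nozzle: Brass blow-off nozzle, 30 mm thick, 96 mm long; origin at the centre of its mouth, 250 mm above the bench. It blows along its own -x, slanting 25 degrees down, roughly towards the robot; its y is level. Wanted: bottle_mid at x = -77 mm, y = z = 0 here (side 60 mm off), bottle's z along this z: the cap leans 25 degrees away from the nozzle, the foot reaches under it.
- stand: Nozzle stand, fixed to the bench: 100 mm round foot, 18 mm post, head block at 277 to 307 mm height, from which a 14 mm level bar runs 70 mm to -y and carries the nozzle. Origin at the centre of the foot's underside; the nozzle mouth is at (-90, -70, 250) mm.
- crate: Blue plastic crate with six compartments (2 along x, 3 along y), fixed to the bench; 184 (x) x 264 (y) x 60 mm high, walls, dividers and floor 5 mm. Origin at the centre of its underside. Compartment centres at x = -45 or 45 mm, y = -87, 0 or 87 mm. Four round bottles and the flat-sided one stand in it, one compartment is empty.
- round_a: Bystander in the crate: round white bottle with a round black cap, standing in a compartment of its own; origin at the centre of its underside. Jar 44 mm across, 85 mm high.
- round_b: Bystander in the crate: round white bottle with a round black cap, standing in a compartment of its own; origin at the centre of its underside. 48 mm across, 95 mm high.
- round_c: Bystander in the crate: round white bottle with a round black cap, standing in a compartment of its own; origin at the centre of its underside. Jar 50 mm across, 70 mm high.
- round_d: Bystander in the crate: round white bottle with a round black cap, standing in a compartment of its own; origin at the centre of its underside. 44 mm across, 95 mm high.
- carton: Bystander: small white carton 70 x 50 x 45 mm loose on the bench, origin at the centre of its underside.
- tape: Bystander: cardboard tape core 90 mm across, 24 mm high, loose on the bench, origin at the centre of its underside.
- driver: Bystander: screwdriver with black handle lying loose on the bench.
Not all that is in view belongs to the job. What is shaped like the bottle but orange or red is not meant.

How it is judged:
By the outcome, as a careful person would: the job done as asked, in the order asked, and still so for the second after the job is handed in, while the arm keeps its last pose, push and grip.
It also fails if it takes over 58 s, if anything falls off the work surface, if the arm or the gripper's body presses on something with over 40 N, if the wrist force passes 120 N, or if a joint passes its speed limit or range.

ROBOT

A 6-joint arm with a two-finger parallel gripper is mounted at the origin on the work surface. World frame = base frame: x ahead of the robot, y to its left, z up, the work surface at z = 0. Lengths are in mm, angles in rad, forces in N, time in s.
With the tool pointing down it reaches from about 400 to 925 mm from the base axis. Payload 12.5 kg.
Tool frame: the origin (TCP) lies midway between the tips of the shut fingers; the grasp point (between the pads) lies 19 mm behind it; z points along the fingers, y is the line along which they close (so a half turn about z gives the same grasp; the last joint's range is limited). The gripper opens to 95 mm and grips with 3 to 60 N. Pads are 20 mm wide; open, the fingers measure 119 mm over their backs; the gripper's body (75 mm by 180 mm) begins 59 mm behind the grasp point.
Start: joints at [1.046, 0.491, 1.559, -0, 1.092, -0.106], TCP at [254.151, 571.011, 214.661] pointing down, gripper open.
Joint ranges: [-3.1, 3.1], [-0.84, 2.19], [0.05, 2.79], [-1.13, 4.28], [0.06, 2.93], [-2.69, 2.69]. Speed limits (rad/s): [2.22, 2.22, 2.79, 3.14, 3.14, 3.14].

INTERFACE

Orientations are given as [roll, pitch, yaw] about the fixed x, y, z axes, in that order (R = Rz(yaw) Ry(pitch) Rx(roll)).
In Python, from cell import readout, eyes, env gives the robot as it stands.
- The arm moves only by the tool move_arm, never from a script. Its argument "plan" is a list of rows, each a list of 3 entries, a list of its own where there are three numbers: the turn, a rotation vector about the tool's x, y, z in degrees, then the shift along the tool's x, y, z in m, then the gripper command: -1 is shut, 1 is fully open, values between are in proportion. In form: [[[ax, ay, az], [x, y, z], jaw], ...]. A call has 1 to 5 rows; each row is the pose to reach, as a shift and turn from the pose commanded when the call began, along the tool's axes at that moment; what a row does not reach only later rows make up. A row lasts 1/8 s, in which the tool goes at most 62.5 mm and 10.7 degrees, less where a joint would pass 70% of its speed; a pose out of reach is approached as far as the arm can. A call with a gripper value outside its range is refused whole. The fingers move at their own pace and stop on an object; the grip force is fixed at half the most. Time passes only in rows, so rows that repeat a pose let the fingers close. It gives the time, the measured TCP pose, the force, the opening and the grip force at its end, in the units of the state.
- readout.state(): the state, without advancing time (a new reading comes with each control period).
- eyes.read_camera(name): name is "side" or "top" or "wrist"; returns a dict with "img" (400x640x3 uint8, red, green, blue), "K" (3x3 intrinsics, pixels), "extrinsics" (4x4, takes a point from camera to world coordinates). Camera axes: x right, y up, looking along -z (the intrinsics and any distortion apply to the point x, -y, -z); pixel columns grow to the right and rows downward; lengths in mm; the calibration is good to about 2 mm. The wrist camera is an equidistant fisheye: a pixel r from the principal point sees the ray r / f radians off the axis. A picture is of the moment at which its call begins. There is no depth.
- env.job_done(): hands the job in; it is judged then, once.
Trained networks look in a picture, given as the dict that the camera call returned (one of the last four; its "shot" number tells which), for a name from the list of things; names that differ only in an ending like _2 or _b are one class to them, and where a whole thing is asked for, a point or a joint stands for the part that bears it (a point fixed in the world has none). Each returns a list of dicts, best first, with "score" (0 to 1); they miss things now and then, are a little off and sometimes report something else, mostly with a low value. They report only what shows in the picture. A call takes as long as a camera call. They do not tell look-alikes from the thing itself.
- eyes.cut_out(picture, name): "mask" (400x640 bool, what is visible of it) and "uv" ([column, row] in pixels, amid what is visible of it).
The state is a dict: "t": time; "joints": joint angles; "qvel": joint speeds; "tau": joint torques, N m; "eef_pos": TCP position; "tcp_rot": TCP orientation; "ft_force": force on the tool from outside, world axes, zero at the start; "moment": the same for the moment, N m; "opening": opening from 0.0 (shut) to 1.0 (fully open); "grip_force": force on a finger pad.
Only numpy, scipy, OpenCV 4.12 (cv2) and the standard library are available. Lean on these libraries where they do the work, as an engineer would, in place of code of your own. Each camera call takes 0.05 s, during which the arm holds its last target. There are 200 camera calls.

## Working session

There is one attempt and no reset: what is moved stays moved. The work goes in short steps, Python scripts to look and compute and a tool call to move; the robot and the scene stay as the last step left them, time stands still between calls to the robot, and variables do not carry over. Pictures are saved under pics/ and viewed, at most 10 in all, crops included, and the job is handed in when it is done.

Besides the shell and the picture viewer there is one more tool, called after "Call:" as a command line: name --argument value ..., lists and objects as JSON in quotes. move_arm: Moves the arm, as the interface text tells. Its arguments: {"type":"object","properties":{"plan":{"type":"array","items":{"type":"array"}}},"required":["plan"]}

```bash
mkdir -p pics; ls
cat > h.py <<'E'
import numpy as np, cv2
from scipy.spatial.transform import Rotation as R
from cell import readout, eyes, env
def save(p,name): cv2.imwrite('pics/'+name,p['img'][:,:,::-1])
def px(p,P):
    T=np.array(p['extrinsics']);K=np.array(p['K']);c=T[:3,:3].T@(np.array(P,float)-T[:3,3]);c=c*[1,-1,-1]
    return (K@c)[:2]/c[2]
def ray(p,uv,fish=False):
    T=np.array(p['extrinsics']);K=np.array(p['K'])
    d=np.linalg.inv(K)@[uv[0],uv[1],1.]
    if fish:
        r=np.hypot(d[0],d[1]);d=np.array([d[0]/r*np.sin(r),d[1]/r*np.sin(r),np.cos(r)]) if r>1e-9 else d
    return T[:3,3],T[:3,:3]@(d*[1,-1,-1])
def atz(p,uv,z,fish=False):
    o,d=ray(p,uv,fish);return o+d*(z-o[2])/d[2]
def tri(rs):
    A=np.zeros((3,3));b=np.zeros(3)
    for o,d in rs:
        d=d/np.linalg.norm(d);M=np.eye(3)-np.outer(d,d);A+=M;b+=M@o
    return np.linalg.solve(A,b)
def tcp():
    s=readout.state();return np.array(s['eef_pos']),s['tcp_rot'],s
E
python3 - <<'E'
from h import *
np.set_printoptions(precision=2,suppress=True)
print(readout.state())
for n in ['top','side','wrist']:
    p=eyes.read_camera(n);save(p,n+'0.png');print(n,p['K'],p['extrinsics'])
    for k in ['lever','lever_grip','bottle','nozzle','stand','crate','carton','round_a']:
        try: print(k,[(round(d['score'],2),np.round(d['uv']),int(d['mask'].sum())) for d in eyes.cut_out(p,k)][:5])
        except Exception as e: print(k,e)
E
```

```text
pics
{'t': 0.0, 'joints': array([ 1.05,  0.49,  1.56, -0.  ,  1.09, -0.11]), 'qvel': array([-0.,  0.,  0.,  0., -0., -0.]), 'tau': array([  0.  , -61.27, -25.82,   0.07,   0.05,  -0.  ]), 'eef_pos': array([254.04, 570.79, 214.06]), 'tcp_rot': array([-3.14, -0.  ,  2.72]), 'ft_force': array([-0.08,  0.2 ,  0.41]), 'moment': array([0.05, 0.01, 0.01]), 'grip_force': 0.0, 'opening': 0.9994121545734509}
top [[492.23   0.   318.17]
 [  0.   492.23 191.38]
 [  0.     0.     1.  ]] [[   0.02    1.     -0.08  424.8 ]
 [  -1.      0.02    0.01  -25.94]
 [   0.01    0.08    1.   1466.53]
 [   0.      0.      0.      1.  ]]
lever [(0.77, array([187., 194.]), 270), (0.33, array([365., 202.]), 221)]
lever_grip [(0.53, array([188., 188.]), 262)]
bottle [(0.87, array([370., 257.]), 316), (0.69, array([401., 211.]), 297), (0.68, array([401., 262.]), 355)]
nozzle [(0.85, array([302., 146.]), 268), (0.55, array([270., 235.]), 420)]
stand [(0.77, array([293., 136.]), 1537), (0.69, array([304., 142.]), 335), (0.33, array([187., 193.]), 205)]
crate [(0.8, array([401., 191.]), 4596)]
carton [(0.83, array([
[... 810 characters left out ...]
ton [(0.87, array([257., 240.]), 554)]
round_a [(0.81, array([390., 335.]), 475), (0.75, array([350., 274.]), 417), (0.72, array([424., 314.]), 497), (0.64, array([376., 263.]), 370)]
wrist [[309.71   0.   316.38]
 [  0.   309.71 194.57]
 [  0.     0.     1.  ]] [[  0.41  -0.88  -0.26 180.17]
 [  0.91   0.39   0.12 603.06]
 [  0.    -0.28   0.96 384.26]
 [  0.     0.     0.     1.  ]]
lever []
lever_grip []
bottle [(0.94, array([ 14., 352.]), 513), (0.75, array([ 29., 351.]), 840), (0.69, array([ 58., 393.]), 305)]
nozzle []
stand []
crate [(0.95, array([ 50., 374.]), 624)]
carton []
round_a [(0.76, array([ 40., 388.]), 178), (0.49, array([ 75., 395.]), 62), (0.42, array([ 57., 394.]), 344)]
```

Run:
```python
import cv2
a=cv2.imread('pics/top0.png')[90:310,130:480];b=cv2.imread('pics/side0.png')[110:400,180:500]
cv2.imwrite('pics/t1.png',cv2.resize(a,None,fx=2.25,fy=2.25,interpolation=cv2.INTER_CUBIC))
cv2.imwrite('pics/s1.png',cv2.resize(b,None,fx=2,fy=2,interpolation=cv2.INTER_CUBIC))
```

```text
(no output)
```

View pics/t1.png

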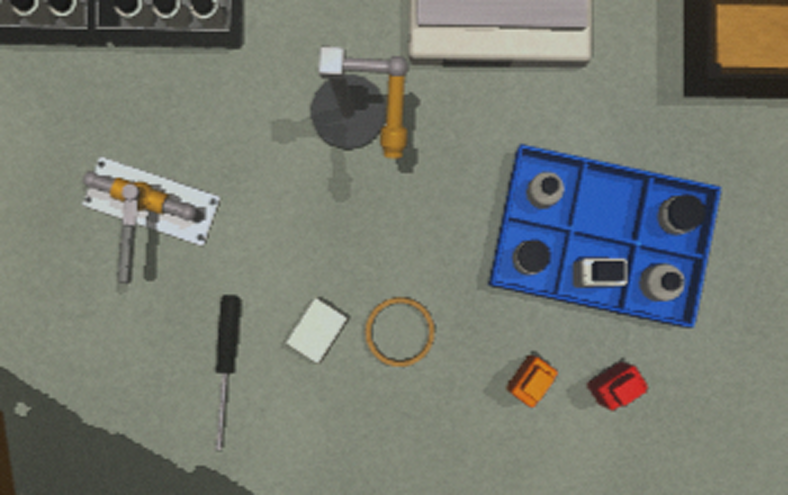

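View pics/s1.png

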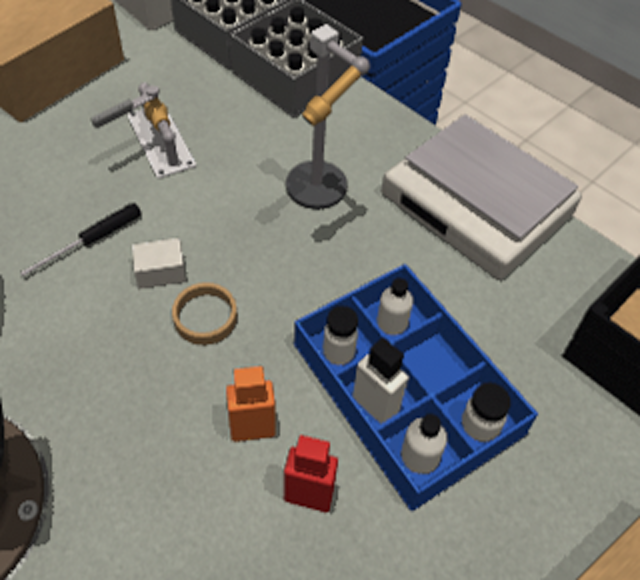

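The top view shows the white flat-sided bottle with its rectangular black cap at about pixel (399,210), in the crate's middle compartment on the robot side. The valve stem is at (188,174) with the lever pointing towards the robot, and the nozzle runs from (306,120) to its mouth at (304,158).

What could be mistaken for the bottle:
- orange bottle at (367,259)
- red bottle at (405,261)
- round bottles at (366,204), (425,215), (373,174) and (433,185)

I choose the white one at (399,210). Next I fit models to the masks.

```bash
cat > fit.py <<'E'
from h import *
from scipy.optimize import minimize
from scipy.spatial import ConvexHull
def box(x0,x1,y0,y1,z0,z1): return np.array([[x,y,z] for x in(x0,x1) for y in(y0,y1) for z in(z0,z1)],float)
def cyl(a,b,r,n=16):
    a,b=np.array(a,float),np.array(b,float);d=(b-a)/np.linalg.norm(b-a)
    u=np.cross(d,[.3,.5,.81]);u/=np.linalg.norm(u);v=np.cross(d,u)
    t=np.linspace(0,2*np.pi,n,endpoint=False)[:,None];c=r*(np.cos(t)*u+np.sin(t)*v);return np.vstack([a+c,b+c])
BOT=[box(-17,17,-28,28,0,92),box(-12,12,-17,17,92,136)]
CR=[box(-92,92,-132,132,0,60)]
m=np.array([-90,-70,250.]);ax=np.array([np.cos(np.radians(25)),0,np.sin(np.radians(25))])
NOZ=[cyl(m,m+96*ax,15)]
S=[cyl([0,0,0],[0,0,10],50),cyl([0,0,0],[0,0,300],9),box(-15,15,-15,15,277,307),cyl([0,0,292],[0,-70,292],7)]+NOZ
def proj(p,P):
    if p.get('fish'):
        T=np.array(p['extrinsics']);K=np.array(p['K']);c=((P-T[:3,3])@T[:3,:3])*[1,-1,-1]
        h=np.linalg.norm(c[:,:2],axis=1);th=np.arctan2(h,c[:,2]);return (c[:,:2]/h[:,None]*th[:,None])*K[0,0]+K[:2,2]
    return np.array([px(p,q) for q in P])
def draw(p,parts,q,z=0,s=4):
    im=np.zeros((400*s,640*s),np.uint8);c,n=np.cos(q[2]),np.sin(q[2]);M=np.array([[c,-n,0],[n,c,0],[0,0,1]])
    for P in parts:
        uv=proj(p,P@M.T+[q[0],q[1],z]);h=cv2.convexHull(((uv+.5)*s).astype(np.float32)).astype(np.int32)
        cv2.fillConvexPoly(im,h,1)
    return im>0
def fit(pm,parts,q0,z=0,steps=(8,8,.15)):
    big=[(p,np.repeat(np.repeat(k,4,0),4,1)) for p,k in pm]
    def f(q):
        l=0
        for p,k in big:
            d=draw(p,parts,q,z);l+=1-(d&k).sum()/(d|k).sum()
        return l/len(big)
    q0=np.array(q0,float);r=minimize(f,q0,method='Nelder-Mead',options=dict(initial_simplex=np.vstack([q0]+[q0+np.eye(3)[i]*steps[i] for i in range(3)]),xatol=.05,fatol=1e-4,maxfev=150))
    return r.x,r.fun
def near(p,n,uv):
    L=eyes.cut_out(p,n);return min(L,key=lambda d:np.hypot(*(np.array(d['uv'])-uv)))['mask'].astype(bool)
E
cat > a.py <<'E'
from fit import *
np.set_printoptions(precision=3,suppress=True)
t=eyes.read_camera('top');s=eyes.read_camera('side')
b=[(t,near(t,'bottle',(400,211))),(s,near(s,'bottle',(367,299)))]
c=[(t,near(t,'crate',(401,191))),(s,near(s,'crate',(388,303)))]
st=[(t,near(t,'stand',(293,136))),(s,near(s,'stand',(342,169)))]
nz=[(t,near(t,'nozzle',(302,146))),(s,near(s,'nozzle',(345,162)))]
lv=[near(t,'lever_grip',(188,188)),near(s,'lever_grip',(244,161))]
B0=atz(t,(400,211),80);print('B0',B0)
for y in(-.25,-1.8): print('bottle',y,*fit(b,BOT,[B0[0],B0[1],y],5))
C0=atz(t,(401,191),30)
print('crate',*fit(c,CR,[C0[0],C0[1],-.25]))
F0=atz(t,(284.7,139.8),0);print('foot',F0)
for y in(-.1,.1):
  q,e=fit(st,S,[F0[0],F0[1],y]);print('stand',q,e)
  print(' noz only',*fit(nz,NOZ,q))
for m,p in zip(lv,(t,s)):
  ys,xs=np.nonzero(m);r=cv2.minAreaRect(np.c_[xs,ys].astype(np.float32));print('lever',cv2.boxPoints(r).tolist())
for u in [(100,157),(219,197),(205,244),(84,203)]: print('plate',atz(t,(u[0]/2.25+130,u[1]/2.25+90),6))
for u in [(131,188),(123,281)]: print('stem,end',atz(t,(u[0]/2.25+130,u[1]/2.25+90),110))
E
python3 a.py
```

```text
Traceback (most recent call last):
  File "a.py", line 7, in <module>
    nz=[(t,near(t,'nozzle',(302,146))),(s,near(s,'nozzle',(345,162)))]
                                          ~~~~^^^^^^^^^^^^^^^^^^^^^^
  File "fit.py", line 35, in near
    L=eyes.cut_out(p,n);return min(L,key=lambda d:np.hypot(*(np.array(d['uv'])-uv)))['mask'].astype(bool)
                               ~~~^^^^^^^^^^^^^^^^^^^^^^^^^^^^^^^^^^^^^^^^^^^^^^^^^^
ValueError: min() iterable argument is empty
```

```bash
cat >> fit.py <<'E'
def get(cam,n,uv):
    for _ in range(5):
        p=eyes.read_camera(cam)
        if cam=='wrist': p['fish']=True
        L=[d for d in eyes.cut_out(p,n) if np.hypot(*(np.array(d['uv'])-uv))<15]
        if L: return p,L[0]['mask'].astype(bool)
E
sed -i -E "s/near\((t),/get('top',/g;s/near\((s),/get('side',/g;s/\((get\([^()]*\([^()]*\)\))\)/\1/g" a.py
sed -i "s/^lv=.*/lv=[get('top','lever_grip',(188,190))[1],get('side','lever_grip',(244,161))[1]]/" a.py; sed -n 4,9p a.py; python3 a.py
```

```text
b=[(t,get('top','bottle',(400,211))),(s,get('side','bottle',(367,299)))]
c=[(t,get('top','crate',(401,191))),(s,get('side','crate',(388,303)))]
st=[(t,get('top','stand',(293,136))),(s,get('side','stand',(342,169)))]
nz=[(t,get('top','nozzle',(302,146))),(s,get('side','nozzle',(345,162)))]
lv=[get('top','lever_grip',(188,190))[1],get('side','lever_grip',(244,161))[1]]
B0=atz(t,(400,211),80);print('B0',B0)
B0 [ 481.888 -265.753   80.   ]Traceback (most recent call last):
  File "a.py", line 10, in <module>
    for y in(-.25,-1.8): print('bottle',y,*fit(b,BOT,[B0[0],B0[1],y],5))
                                           ~~~^^^^^^^^^^^^^^^^^^^^^^^^^
  File "fit.py", line 26, in fit
    big=[(p,np.repeat(np.repeat(k,4,0),4,1)) for p,k in pm]
                      ~~~~~~~~~^^^^^^^
    return _wrapfunc(a, 'repeat', repeats, axis=axis)
    return _wrapit(obj, method, *args, **kwds)
    conv = _array_converter(obj)
ValueError: setting an array element with a sequence. The requested array has an inhomogeneous shape after 1 dimensions. The detected shape was (2,) + inhomogeneous part.
```

```bash
sed -i "4,7s/(t,get/get/;4,7s/),(s,get/,get/;4,7s/)))\]/))]/" a.py; sed -n 4,8p a.py; python3 a.py
```

```text
b=[get('top','bottle',(400,211)),get('side','bottle',(367,299))]
c=[get('top','crate',(401,191)),get('side','crate',(388,303))]
st=[get('top','stand',(293,136)),get('side','stand',(342,169))]
nz=[get('top','nozzle',(302,146)),get('side','nozzle',(345,162))]
lv=[get('top','lever_grip',(188,190))[1],get('side','lever_grip',(244,161))[1]]
B0 [ 481.888 -265.753   80.   ]
bottle -0.25 [ 481.773 -258.689    0.016] 0.12321548321492126
bottle -1.8 [ 479.278 -259.006   -1.82 ] 0.3302636592040388
crate [ 528.728 -268.169   -0.198] 0.29755022864616026
foot [694.21   68.556   0.   ]
stand [693.706  70.216  -0.029] 0.16524329640600677
 noz only [690.766  69.983  -0.042] 0.34765491377294105
stand [693.65   70.161  -0.03 ] 0.1642810872570965
 noz only [687.489  72.093  -0.005] 0.34785195259316126
lever [[181.4207000732422, 214.84829711914062], [183.95863342285156, 171.70346069335938], [191.34483337402344, 172.137939453125], [188.80690002441406, 215.28277587890625]]
lever [[224.00001525878906, 168.0], [256.8000183105469, 151.60000610351562], [260.0, 158.0], [227.20001220703125, 174.39999389648438]]
plate [627.328 395.858   6.   ]
plate [576.533 236.613   6.   ]
plate [513.914 253.206   6.   ]
plate [565.691 414.631   6.   ]
stem,end [575.112 326.318 110.   ]
stem,end [460.715 331.965 110.   ]
```

```bash
cat >> h.py <<'E'
def rel(pos,rot):
    """rot: Rotation or rpy. prints turn(deg), shift(m) from current pose"""
    p,r,s=tcp();A=R.from_euler('xyz',r);B=rot if isinstance(rot,R) else R.from_euler('xyz',rot)
    tv=np.degrees((A.inv()*B).as_rotvec());sh=A.inv().apply(np.array(pos)-p)/1000
    print('t',round(s['t'],2),'turn',np.round(tv,2).tolist(),'shift',np.round(sh,4).tolist(),'rows>=',round(max(np.linalg.norm(sh)/.0625,np.linalg.norm(tv)/10.7),1))
E
python3 -c "
from h import *
rel([493,330,190],[np.pi,0,3.09])"
```

```text
t 4.05 turn [0.01, 0.0, -21.04] shift [-0.3162, -0.1231, 0.0247] rows>= 5.4
```

Call:
move_arm --plan '[[[0,0,-10],[-0.06,-0.023,0.005],1],[[0,0,-21],[-0.115,-0.045,0.01],1],[[0,0,-21],[-0.17,-0.067,0.015],1],[[0,0,-21],[-0.23,-0.09,0.02],1],[[0,0,-21],[-0.28,-0.11,0.022],1]]'

```text
t: 4.68
eef_pos: [466.6, 355.0, 192.6]
tcp_rot: [3.141, 0.0, 3.089]
ft_force: [1.1, 0.6, 0.3]
opening: 0.998
grip_force: 0.0
```

Call:
move_arm --plan '[[[0,0,0],[-0.031,-0.024,0.002],1],[[0,0,0],[-0.031,-0.024,0.002],1],[[0,0,0],[-0.031,-0.024,0.002],1]]'

```text
t: 5.05
eef_pos: [494.5, 331.4, 190.6]
tcp_rot: [3.141, -0.0, 3.089]
ft_force: [-0.1, -0.5, -0.4]
opening: 1.001
grip_force: 0.0
```

```bash
cat > b.py <<'E'
from fit import *
np.set_printoptions(precision=3,suppress=True)
print(readout.state()['eef_pos'],readout.state()['tcp_rot'],readout.state()['t'])
p=eyes.read_camera('wrist');p['fish']=True;save(p,'w1.png')
for n in('lever','lever_grip'):
  for d in eyes.cut_out(p,n):
    ys,xs=np.nonzero(d['mask']);print(n,d['score'],d['uv'],cv2.boxPoints(cv2.minAreaRect(np.c_[xs,ys].astype(np.float32))).tolist())
E
python3 b.py
```

```text
[494.465 331.354 190.624] [ 3.141 -0.     3.089] 5.05
lever 0.61 [315.1, 220.3] [[306.0, 155.0], [325.0, 155.0], [325.0, 279.0], [306.0, 279.0]]
lever_grip 0.65 [317.3, 218.8] [[305.0, 155.0], [325.0, 155.0], [325.0, 279.0], [305.0, 279.0]]
```

View pics/w1.png

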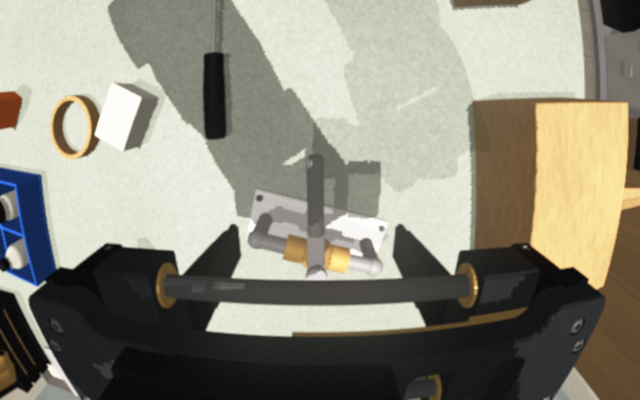

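The lever runs from its tip at (315,155) to the stem at (316,273), between the open fingers. The plate's near edge runs from (258,191) to (387,221).

```bash
cat > b.py <<'E'
from fit import *
np.set_printoptions(precision=3,suppress=True)
p=eyes.read_camera('wrist');p['fish']=True
a,b=[atz(p,u,5,1) for u in[(258,191),(387,221)]];print('edge',a,b,np.linalg.norm(a-b),'yaw',np.arctan2(*(b-a)[:2]*[-1,1]))
n=(b-a)/np.linalg.norm(b-a);print('plate centre',(a+b)/2+35*np.array([n[1],-n[0],0]),(a+b)/2-35*np.array([n[1],-n[0],0]))
a,b=[atz(p,u,66+8,1) for u in[(258,238),(373,267)]];print('pipe ends',a,b,np.linalg.norm(a-b),'yaw',np.arctan2(*(b-a)[:2]*[-1,1]),(a+b)/2)
# lever from white-threshold-free: medial line of the mask
L=eyes.cut_out(p,'lever_grip')
if L:
  ys,xs=np.nonzero(L[0]['mask']);pts=[]
  for r0 in range(165,226,10):
    k=ys==r0; 
    if k.any(): pts.append(atz(p,(xs[k].mean(),r0),116,1))
  pts=np.array(pts);print(pts[:,:2]);d=np.polyfit(pts[:,0],pts[:,1],1);print('lever line',d)
print('tip',atz(p,(315.5,155),116,1),'stem',atz(p,(316,273),116,1))
E
python3 b.py
python3 - <<'E'
import cv2
a=cv2.imread('pics/w1.png')[140:300,220:420];cv2.imwrite('pics/w1c.png',cv2.resize(a,None,fx=4,fy=3.75,interpolation=cv2.INTER_CUBIC))
E
```

```text
edge [510.715 260.044   5.   ] [557.691 416.92    5.   ] 163.7587045521424 yaw -0.2909467970125448
plate centre [567.732 328.442   5.   ] [500.674 348.522   5.   ]
pipe ends [541.698 269.048  74.   ] [582.096 387.722  74.   ] 125.36141202517744 yaw -0.32810270318827 [561.897 328.385  74.   ]
[[460.961 331.148]
 [469.199 330.721]
 [477.559 330.286]
 [486.063 329.843]
 [494.754 329.805]
 [503.613 329.345]
 [512.687 328.873]]
lever line [ -0.042 350.268]
tip [452.887 332.762 116.   ] stem [560.246 327.75  116.   ]
```

View pics/w1c.png

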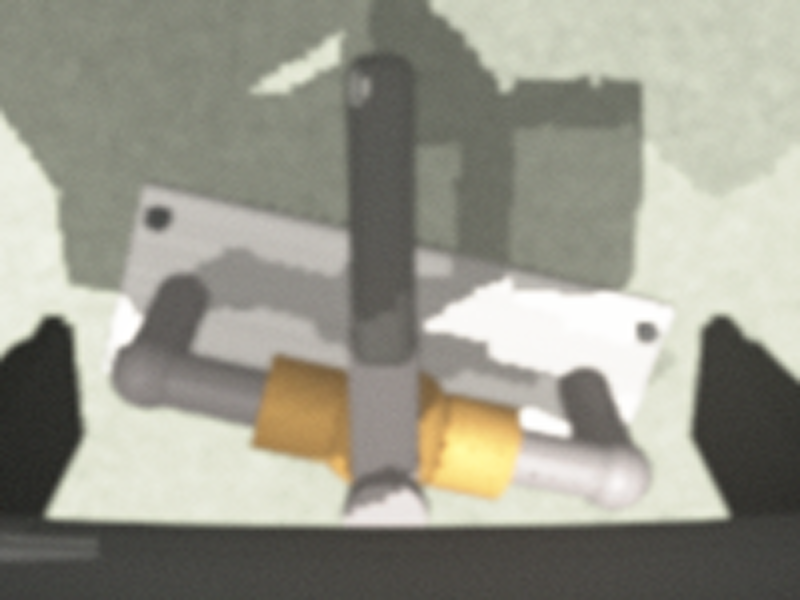

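```bash
cat > b.py <<'E'
from fit import *
np.set_printoptions(precision=3,suppress=True)
p=eyes.read_camera('wrist');p['fish']=True
for z in(3,6):
  a,b=[atz(p,u,z,1) for u in[(256.25,189.3),(388.75,221.3)]];n=(b-a)/np.linalg.norm(b-a)
  print('edge',a,b,np.linalg.norm(a-b),'yaw',np.arctan2(*(b-a)[:2]*[-1,1]),(a+b)/2+35*np.array([n[1],-n[0],0]))
a,b=[atz(p,u,66,1) for u in[(255,239),(374.5,266.7)]];print('pipe ends',a,b,np.linalg.norm(a-b),'yaw',np.arctan2(*(b-a)[:2]*[-1,1]),(a+b)/2)
for z in(107,116): print('grip ends',[atz(p,u,z,1) for u in[(315.75,154.7),(315.75,236.8)]])
E
python3 b.py; python3 -c "
from h import *
rel([489,330,88],[np.pi,0,3.10])"
```

```text
edge [509.196 257.543   3.   ] [559.256 419.55    3.   ] 169.56524820310952 yaw -0.2996903562809107 [567.666 328.214   3.   ]
edge [508.392 258.195   6.   ] [558.032 418.842   6.   ] 168.14186648719473 yaw -0.29969035628091084 [566.652 328.186   6.   ]
pipe ends [546.527 263.67   66.   ] [586.758 390.732  66.   ] 133.2793504446074 yaw -0.30663634140060914 [566.642 327.201  66.   ]
grip ends [array([454.282, 332.767, 107.   ]), array([528.008, 329.03 , 107.   ])]
grip ends [array([452.831, 332.855, 116.   ]), array([523.939, 329.251, 116.   ])]
t 5.35 turn [0.01, 0.01, -0.54] shift [0.0053, -0.002, 0.1028] rows>= 1.6
```

Call:
move_arm --plan '[[[0,0,-0.2],[0.006,0,0.055],1],[[0,0,-0.2],[0.006,0,0.1028],0.2],[[0,0,-0.2],[0.006,0,0.1028],-1],[[0,0,-0.2],[0.006,0,0.1028],-1],[[0,0,-0.2],[0.006,0,0.1028],-1]]'

```text
t: 5.98
eef_pos: [489.7, 331.9, 89.9]
tcp_rot: [3.14, 0.003, 3.093]
ft_force: [0.0, 0.1, 0.1]
opening: 0.635
grip_force: 0.0
```

Call:
move_arm --plan '[[[0,0,0],[0,0,0],-1],[[0,0,0],[0,0,0],-1]]'

```text
t: 6.22
eef_pos: [489.1, 331.5, 88.6]
tcp_rot: [3.141, 0.001, 3.093]
ft_force: [-0.3, -0.7, 0.3]
opening: 0.421
grip_force: 0.0
```

```bash
cat > arc.py <<'E'
from h import *
import sys
c=np.array([568,327.5]);p,r,s=tcp();A=R.from_euler('xyz',r);print(p,r)
for k in map(float,sys.argv[1:]):
    t=np.radians(k);d=p[:2]-c;n=c+[d[0]*np.cos(t)-d[1]*np.sin(t),d[0]*np.sin(t)+d[1]*np.cos(t)]
    print(k,np.round(A.inv().apply([n[0]-p[0],n[1]-p[1],0])/1000,4).tolist(), 'turn z',-k)
E
python3 arc.py 6 12 18 24 30.5
```

```text
[489.14482128 331.49994878  88.55556922] [3.14094241e+00 9.53000004e-04 3.09274452e+00]
6.0 [-0.0004, -0.0083, -0.0] turn z -6.0
12.0 [-0.0017, -0.0164, -0.0] turn z -12.0
18.0 [-0.0038, -0.0244, -0.0] turn z -18.0
24.0 [-0.0068, -0.0321, -0.0] turn z -24.0
30.5 [-0.0109, -0.0401, -0.0] turn z -30.5
```

Call:
move_arm --plan '[[[0,0,0],[0,0,0],-1],[[0,0,0],[0,0,0],-1],[[0,0,0],[0,0,0],-1],[[0,0,0],[0,0,0],-1],[[0,0,0],[0,0,0],-1]]'

```text
t: 6.85
eef_pos: [488.9, 331.3, 87.8]
tcp_rot: [-3.142, -0.0, 3.093]
ft_force: [-1.7, -1.5, 0.7]
opening: 0.147
grip_force: 30.0
```

```bash
python3 arc.py 6 12 18 24 30.5
```

```text
[488.87503394 331.28850826  87.84173597] [-3.14153636e+00 -1.63091563e-04  3.09261694e+00]
6.0 [-0.0004, -0.0083, 0.0] turn z -6.0
12.0 [-0.0017, -0.0165, 0.0] turn z -12.0
18.0 [-0.0039, -0.0245, 0.0] turn z -18.0
24.0 [-0.0069, -0.0322, 0.0] turn z -24.0
30.5 [-0.011, -0.0402, 0.0] turn z -30.5
```

Gripped. Now I turn the lever.

Call:
move_arm --plan '[[[0,0,-6],[-0.0004,-0.0083,0],-1],[[0,0,-12],[-0.0017,-0.0165,0],-1],[[0,0,-18],[-0.0039,-0.0245,0],-1],[[0,0,-24],[-0.0069,-0.0322,0],-1],[[0,0,-30.5],[-0.011,-0.0402,0],-1]]'

```text
t: 7.48
eef_pos: [497.8, 290.7, 87.8]
tcp_rot: [3.141, -0.0, -2.654]
ft_force: [-0.8, 1.4, 0.1]
opening: 0.148
grip_force: 30.0
```

Call:
move_arm --plan '[[[0,0,0],[0,0,0],-1],[[0,0,0],[0,0,0],-1],[[0,0,0],[0,0,0],-1]]'

```text
t: 7.85
eef_pos: [497.7, 290.8, 87.8]
tcp_rot: [-3.142, -0.0, -2.659]
ft_force: [-1.5, -3.3, 1.9]
opening: 0.145
grip_force: 30.0
```

Run:
```python
from h import *
p,r,s=tcp();d=p[:2]-[568,327.5];print(r,np.hypot(*d),'lever by pos',np.arctan2(-d[1],-d[0])+.303, s['ft_force'],s['moment'])
```

```text
[-3.14152222e+00 -3.77544081e-04 -2.65906529e+00] 79.31155916671538 lever by pos 0.7841350765617903 [-1.53520392 -3.34010537  1.93310682] [-0.33102091  0.44180821  0.12590448]
```

Call:
move_arm --plan '[[[0,0,0],[0,0,0],1],[[0,0,0],[0,0,0],1],[[0,0,0],[0,0,0],1],[[0,0,0],[0,0,-0.04],1],[[0,0,0],[0,0,-0.1],1]]'

```text
t: 8.48
eef_pos: [497.4, 290.4, 187.7]
tcp_rot: [3.141, -0.003, -2.658]
ft_force: [0.0, 1.1, 0.2]
opening: 0.61
grip_force: 0.0
```

Call:
move_arm --plan '[[[0,0,0],[0,0,-0.06],1],[[0,0,0],[0,0,-0.12],1],[[0,0,0],[0,0,-0.12],1]]'

```text
t: 8.85
eef_pos: [499.1, 291.3, 312.4]
tcp_rot: [-3.141, 0.008, -2.658]
ft_force: [0.5, 0.5, -0.1]
opening: 0.932
grip_force: 0.0
```

```bash
python3 - <<'E'
from fit import *
np.set_printoptions(precision=3,suppress=True)
print(tcp()[:2])
p=eyes.read_camera('wrist');p['fish']=True;save(p,'w2.png')
for d in eyes.cut_out(p,'lever_grip'):
    ys,xs=np.nonzero(d['mask']);P=np.array([atz(p,(x,y),112,1)[:2] for x,y in zip(xs,ys)])
    e=np.linalg.svd(P-P.mean(0),full_matrices=False)[2][0];e*=-np.sign(e[0])
    print(d['score'],d['uv'],len(xs),P.mean(0),'lever',np.arctan2(-e[1],-e[0])+.303)
E
python3 - <<'E'
import cv2
a=cv2.imread('pics/w2.png');cv2.imwrite('pics/w2c.png',cv2.resize(a[120:320,200:440],None,fx=3,fy=3,interpolation=cv2.INTER_CUBIC))
E
```

```text
(array([499.058, 291.257, 312.444]), array([-3.141,  0.008, -2.658]))
0.93 [316.7, 191.3] 1117 [520.52  302.429] lever 0.786681037867293
```

View pics/w2c.png

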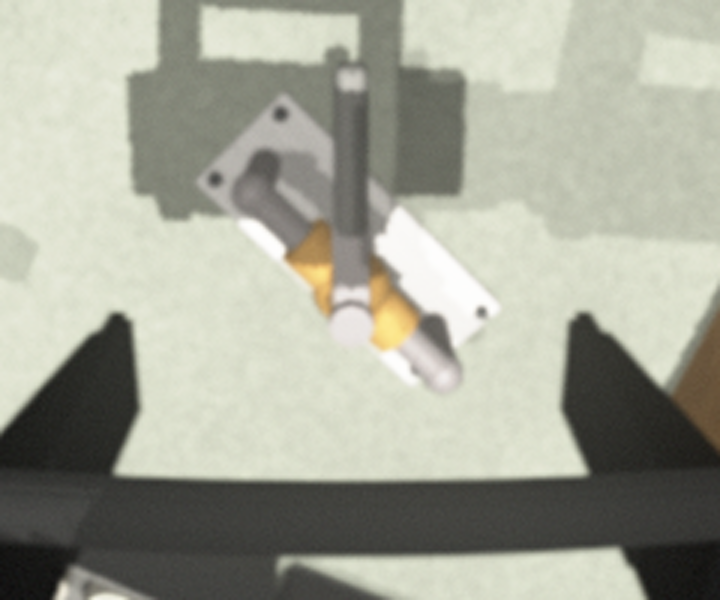

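The lever sits at about 45° to the pipe: stem at crop (350,325), tip at (350,75), measured 0.787 rad. That half of the job is done, so on to the bottle.

```bash
python3 -c "
from h import *
rel([485,30,312],[np.pi,0,3.625-.88])"
```

```text
t 8.95 turn [0.01, 0.03, 50.42] shift [0.1324, -0.2248, -0.0044] rows>= 4.7
```

Call:
move_arm --plan '[[[0,0,10],[0.027,-0.045,0],1],[[0,0,20],[0.053,-0.09,0],1],[[0,0,30],[0.08,-0.135,0],1],[[0,0,40],[0.106,-0.18,0],1],[[0,0,50],[0.132,-0.225,0],1]]'

```text
t: 9.57
eef_pos: [484.9, 28.5, 306.1]
tcp_rot: [-3.141, -0.003, 2.747]
ft_force: [-0.1, 0.2, -0.5]
opening: 1.004
grip_force: 0.0
```

```bash
python3 -c "
from h import *
rel([482,-210,280],[np.pi,0,1.87])"
```

```text
t 9.57 turn [-0.11, -0.13, 50.23] shift [-0.0891, -0.2213, 0.026] rows>= 4.7
```

Call:
move_arm --plan '[[[0,0,10],[-0.018,-0.044,0.005],1],[[0,0,20],[-0.036,-0.088,0.01],1],[[0,0,30],[-0.054,-0.132,0.015],1],[[0,0,40],[-0.072,-0.176,0.02],1],[[0,0,50],[-0.09,-0.221,0.026],1]]'

```text
t: 10.2
eef_pos: [484.5, -209.8, 279.8]
tcp_rot: [-3.14, -0.002, 1.874]
ft_force: [0.4, 0.3, 0.7]
opening: 0.999
grip_force: 0.0
```

```bash
python3 -c "
from h import *
rel([482,-259,250],[np.pi,0,1.45])"
```

```text
t 10.2 turn [-0.14, -0.11, 24.29] shift [-0.0463, -0.017, 0.0297] rows>= 2.3
```

Call:
move_arm --plan '[[[0,0,10],[-0.02,-0.008,0.015],1],[[0,0,20],[-0.046,-0.017,0.03],1],[[0,0,24.3],[-0.046,-0.017,0.03],1],[[0,0,24.3],[-0.046,-0.017,0.03],1]]'

```text
t: 10.7
eef_pos: [482.4, -257.4, 250.0]
tcp_rot: [-3.139, -0.002, 1.456]
ft_force: [-0.4, -0.8, 0.3]
opening: 0.998
grip_force: 0.0
```

Run:
```python
from fit import *
np.set_printoptions(precision=3,suppress=True)
print(tcp()[:2])
p=eyes.read_camera('wrist');p['fish']=True;save(p,'w3.png')
for n in ('bottle','crate'):
  for d in eyes.cut_out(p,n): print(n,d['score'],d['uv'],d['mask'].sum())
cv2.imwrite('pics/w3c.png',cv2.resize(p['img'][80:310,180:460,::-1],None,fx=2.6,fy=2.6,interpolation=cv2.INTER_CUBIC))
```

```text
(array([ 482.354, -257.389,  249.983]), array([-3.139, -0.002,  1.456]))
bottle 0.81 [189.2, 122.5] 2585
bottle 0.78 [203.4, 210.5] 2805
bottle 0.69 [313.8, 182.9] 1902
crate 0.59 [353.8, 157.4] 21693
```

View pics/w3c.png

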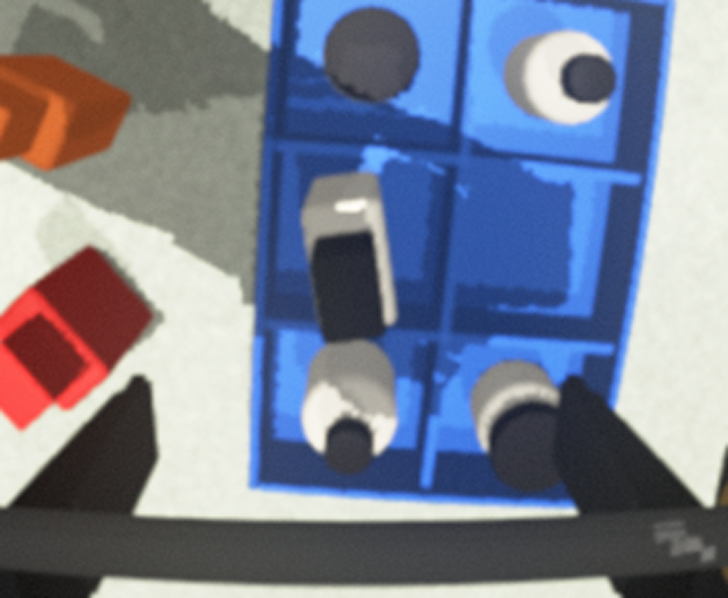

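The crop shows the white flat-sided bottle with its black rectangular cap centred at wrist pixel (315,190), standing free. The orange and red ones are outside the crate. I refine the pose.

Run:
```python
from fit import *
np.set_printoptions(precision=3,suppress=True)
p,m=get('wrist','bottle',(314,183))
CAP=[box(-12,12,-17,17,100,136)]
print('body',*fit([(p,m)],BOT,[482,-259,-.1],5,(6,6,.1)))
g=p['img'].max(2);k=(g<75).astype(np.uint8);win=np.zeros_like(k);win[165:215,295:332]=1;k&=win
n,l,st,c=cv2.connectedComponentsWithStats(k);i=1+np.argmax(st[1:,4]);print(st[i],c[i])
print('cap',*fit([(p,l==i)],CAP,[482,-259,-.1],5,(6,6,.1)))
```

```text
body [ 478.989 -259.778    0.014] 0.07678477324157595
[299 169  28  42 917] [312.342 189.908]
cap [ 478.934 -259.053   -0.007] 0.1494492753623189
```

```bash
python3 -c "
from h import *
rel([479,-259.5,103],[np.pi,0,np.pi/2+.005])"
```

```text
t 10.95 turn [-0.01, -0.01, -6.79] shift [-0.0028, -0.0036, 0.1487] rows>= 2.4
```

Call:
move_arm --plan '[[[0,0,-6.8],[-0.003,-0.0035,0.05],0.5],[[0,0,-6.8],[-0.003,-0.0035,0.1],0],[[0,0,-6.8],[-0.003,-0.0035,0.13],0],[[0,0,-6.8],[-0.003,-0.0035,0.1485],0],[[0,0,-6.8],[-0.003,-0.0035,0.1485],0]]'

```text
t: 11.58
eef_pos: [478.7, -259.6, 102.4]
tcp_rot: [-3.14, -0.001, 1.575]
ft_force: [0.1, -0.8, 0.9]
opening: 0.537
grip_force: 0.0
```

```bash
python3 -c "
from h import *
p,r,s=tcp();print(s['opening'],s['ft_force'],p,r)
rel([479,-259.5,103],[np.pi,0,np.pi/2+.005])"
```

```text
0.5368831845865364 [ 0.08530647 -0.7599434   0.88334272] [ 478.73627831 -259.60184455  102.38748753] [-3.13983925e+00 -1.37690429e-03  1.57516421e+00]
t 11.57 turn [-0.1, -0.08, -0.04] shift [0.0001, 0.0003, -0.0006] rows>= 0.0
```

Call:
move_arm --plan '[[[0,0,0],[0,0,0],-1],[[0,0,0],[0,0,0],-1],[[0,0,0],[0,0,0],-1],[[0,0,0],[0,0,0],-1],[[0,0,0],[0,0,0],-1]]'

```text
t: 12.2
eef_pos: [479.4, -260.3, 104.0]
tcp_rot: [3.141, 0.001, 1.574]
ft_force: [-0.4, -0.2, 6.8]
opening: 0.248
grip_force: 29.9
```

Run:
```python
from fit import *
np.set_printoptions(precision=3,suppress=True)
p,r,s=tcp();print(s['opening'],s['grip_force'],s['ft_force'],p,r)
# nozzle / stand refit, nozzle part with fixed foot
st=[get('top','stand',(293,136)),get('side','stand',(342,169))]
q,e=fit(st,S,[693,70,-.03]);print('stand',q,e)
for i in (0,1): print(fit(st[i:i+1],S,q))
for c,u in(('top',(302,146)),('side',(345,162))):
  g=get(c,'nozzle',u)
  if g:
    ys,xs=np.nonzero(g[1]);print(c,len(xs),cv2.boxPoints(cv2.minAreaRect(np.c_[xs,ys].astype(np.float32))).tolist())
    M=np.array([[np.cos(q[2]),-np.sin(q[2]),0],[np.sin(q[2]),np.cos(q[2]),0],[0,0,1]])
    print('model mouth,rear',[px(g[0],M@P+[q[0],q[1],0]) for P in (m,m+96*ax)])
    o=g[0]['img'].copy();d=draw(g[0],S,q,s=1).astype(np.uint8);cs,_=cv2.findContours(d,0,1);
    sc=4 if c=='top' else 4;x0,y0=(260,100) if c=='top' else (300,115)
    big=cv2.resize(o[y0:y0+100,x0:x0+100,::-1],None,fx=4,fy=4,interpolation=cv2.INTER_CUBIC)
    dd=draw(g[0],S,q,s=4).astype(np.uint8)[y0*4:y0*4+400,x0*4:x0*4+400].copy();cs,_=cv2.findContours(dd,0,1);cv2.drawContours(big,cs,-1,(0,0,255),1)
    cv2.imwrite('pics/n_%s.png'%c,big)
a,b=[cv2.imread('pics/n_%s.png'%c) for c in('top','side')];cv2.imwrite('pics/n.png',np.hstack([a,b]))
```

```text
0.24790234967640346 29.92897169664502 [-0.401 -0.157  6.834] [ 479.353 -260.257  103.995] [3.141 0.001 1.574]Traceback (most recent call last):
  File "<stdin>", line 6, in <module>
  File "fit.py", line 26, in fit
    big=[(p,np.repeat(np.repeat(k,4,0),4,1)) for p,k in pm]
                                                 ^^^
TypeError: cannot unpack non-iterable NoneType object
```

Call:
move_arm --plan '[[[0,0,0],[0,0,-0.03],-1],[[0,0,0],[0,0,-0.07],-1],[[0,0,0],[0,0,-0.12],-1],[[0,0,0],[0,0,-0.17],-1],[[0,0,0],[0,0,-0.19],-1]]'

```text
t: 13.42
eef_pos: [479.4, -260.3, 296.2]
tcp_rot: [3.138, 0.002, 1.574]
ft_force: [-0.3, 0.7, -1.7]
opening: 0.251
grip_force: 29.9
```

```bash
cat > ov.py <<'E'
from fit import *
import sys
q=[float(x) for x in sys.argv[1:4]]
out=[]
for c,(x0,y0) in(('top',(260,100)),('side',(300,115))):
    p=eyes.read_camera(c);o=cv2.imread('pics/%s0.png'%c)
    big=cv2.resize(o[y0:y0+100,x0:x0+100],None,fx=4,fy=4,interpolation=cv2.INTER_CUBIC)
    for P in S:
        dd=draw(p,[P],q,s=4).astype(np.uint8)[y0*4:y0*4+400,x0*4:x0*4+400].copy();cs,_=cv2.findContours(dd,0,1);cv2.drawContours(big,cs,-1,(0,0,255),1)
    out.append(big)
cv2.imwrite('pics/n.png',np.hstack(out))
E
python3 ov.py 693.7 70.2 -.03
```

```text
(no output)
```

View pics/n.png

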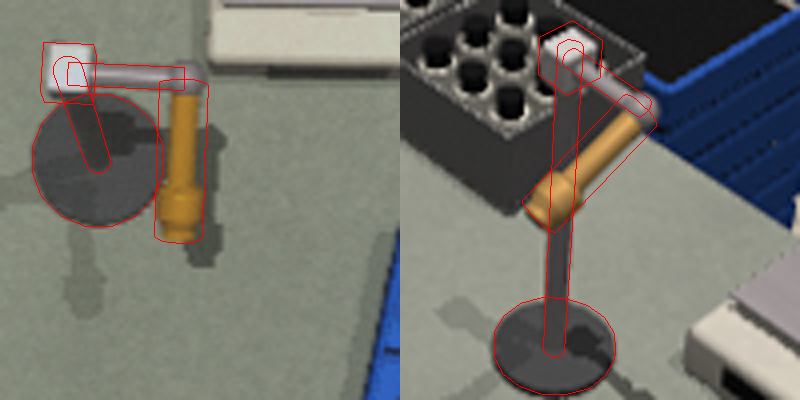

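The overlay fits to about 1 px: nozzle mouth at crop (180,238) in the top view, foot and head block both matching. The bottle is lifted with the grip holding.

```bash
cat > tgt.py <<'E'
from h import *
import sys
q=[693.7,69.5,-.032];OFF=np.array([.8,0,53])
Rn=R.from_euler('z',q[2])*R.from_euler('y',-25,degrees=True)
mouth=np.array([q[0],q[1],0])+R.from_euler('z',q[2]).apply([-90,-70,250])
n=Rn.as_matrix();Rt=R.from_matrix(np.c_[n[:,1],n[:,0],-n[:,2]])
def pose(x,lift=0): return mouth+Rn.apply([x,0,0])-Rt.apply(OFF)+[0,0,lift]
if __name__=='__main__':
    print('mouth',mouth,'tcp',pose(-77),Rt.as_euler('xyz'))
    rel(pose(float(sys.argv[1])),Rt)
E
python3 tgt.py -137
```

```text
mouth [601.50645834   2.41534545 250.        ] tcp [509.34358966   4.56515455 265.49270656] [2.70526034 0.         1.53879633]
t 13.53 turn [-24.81, -0.33, 2.03] shift [0.2668, -0.0237, 0.0546] rows>= 4.4
```

Call:
move_arm --plan '[[[-2,0,0],[0.015,0,0],-1],[[-5,0,0.5],[0.045,-0.002,0.002],-1],[[-8,0,1],[0.08,-0.005,0.006],-1],[[-11,0,1.5],[0.115,-0.009,0.015],-1],[[-14,0,2],[0.15,-0.013,0.025],-1]]'

```text
t: 14.15
eef_pos: [464.7, -108.9, 266.8]
tcp_rot: [2.897, -0.005, 1.539]
ft_force: [0.4, 0.0, -0.7]
opening: 0.254
grip_force: 29.9
```

```bash
python3 tgt.py -137
```

```text
mouth [601.50645834   2.41534545 250.        ] tcp [509.34358966   4.56515455 265.49270656] [2.70526034 0.         1.53879633]
t 14.15 turn [-11.0, -0.28, -0.08] shift [0.1147, -0.0196, 0.0232] rows>= 1.9
```

Call:
move_arm --plan '[[[-3,0,0],[0.03,-0.005,0.006],-1],[[-6,0,0],[0.06,-0.01,0.012],-1],[[-9,-0.3,0],[0.09,-0.015,0.018],-1],[[-11,-0.3,0],[0.1147,-0.0196,0.0232],-1],[[-11,-0.3,0],[0.1147,-0.0196,0.0232],-1]]'

```text
t: 14.78
eef_pos: [454.2, 6.4, 240.0]
tcp_rot: [2.708, 0.0, 1.54]
ft_force: [-0.4, -0.7, -1.6]
opening: 0.256
grip_force: 29.9
```

```bash
cat > look.py <<'E'
from tgt import *
from fit import *
np.set_printoptions(precision=3,suppress=True)
import sys
for c in('wrist','side','top'):
    p=eyes.read_camera(c);save(p,'%s_%s.png'%(sys.argv[1],c));p['fish']=c=='wrist'
    A=R.from_euler('xyz',tcp()[1]);T=tcp()[0]
    # predicted bottle in tool frame: x->y, y->x, z->-z
    f=lambda P:T+A.apply(np.c_[P[:,1]+OFF[0],P[:,0],OFF[2]+46-P[:,2]])
    im=p['img'][:,:,::-1].copy();im=cv2.resize(im,None,fx=4,fy=4,interpolation=cv2.INTER_CUBIC)
    for P in BOT: cv2.polylines(im,[cv2.convexHull(((proj(p,f(P))+.5)*4).astype(np.int32))],True,(0,0,255),2)
    cn,sn=np.cos(q[2]),np.sin(q[2])
    for P in S: cv2.polylines(im,[cv2.convexHull(((proj(p,R.from_euler('z',q[2]).apply(P)+[q[0],q[1],0])+.5)*4).astype(np.int32))],True,(0,255,0),2)
    u=proj(p,f(np.array([[0,0,46.]])))[0]*4;print(c,u/4)
    for d in eyes.cut_out(p,'bottle'): print(d['score'],d['uv'],d['mask'].sum())
    cv2.imwrite('pics/%s_%s_o.png'%(sys.argv[1],c),im)
E
python3 look.py A; python3 tgt.py -77
python3 - <<'E'
import cv2,numpy as np
w,s,t=[cv2.imread('pics/A_%s_o.png'%c) for c in('wrist','side','top')]
a=cv2.resize(w[:,320:2240],(480,400));
b=cv2.resize(s[360:1160,960:1600],(320,400));cv2.imwrite('pics/A.png',np.hstack([a,b]))
E
```

```text
wrist [318.447 212.028]
0.61 [177.8, 312.7] 901
0.56 [317.5, 221.9] 5581
side [298.235 206.88 ]
0.91 [295.0, 206.5] 567
0.75 [337.3, 344.4] 807
0.68 [302.4, 315.0] 802
top [303.253 209.042]
0.58 [402.2, 263.9] 370
mouth [601.50645834   2.41534545 250.        ] tcp [509.34358966   4.56515455 265.49270656] [2.70526034 0.         1.53879633]
t 15.07 turn [-0.01, 0.08, -0.07] shift [0.0019, 0.0585, 0.0008] rows>= 0.9
```

View pics/A.png

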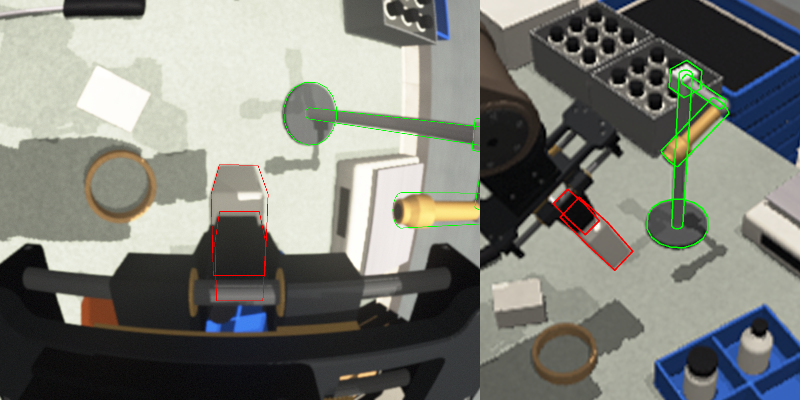

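The overlays match: bottle outline in the wrist view at crop (240,235), nozzle mouth at (405,210), stand in both views. I close in.

Call:
move_arm --plan '[[[0,0,0],[0,0.015,0],-1],[[0,0,0],[0.001,0.035,0],-1],[[0,0,0],[0.002,0.052,0.0008],-1],[[0,0,0],[0.002,0.0585,0.0008],-1],[[0,0,0],[0.002,0.0585,0.0008],-1]]'

```text
t: 15.7
eef_pos: [509.4, 5.2, 265.6]
tcp_rot: [2.705, 0.001, 1.538]
ft_force: [-0.4, -0.5, -1.3]
opening: 0.25
grip_force: 29.9
```

```bash
python3 look.py B; python3 tgt.py -77
python3 - <<'E'
import cv2,numpy as np
w,s,t=[cv2.imread('pics/B_%s_o.png'%c) for c in('wrist','side','top')]
a=cv2.resize(w[500:1300,960:1920],(480,400));
b=cv2.resize(s[360:1160,960:1600],(320,400));cv2.imwrite('pics/B.png',np.hstack([a,b]))
E
```

```text
wrist [316.279 210.869]
0.91 [150.5, 307.2] 754
0.64 [315.5, 222.7] 5514
side [313.389 190.17 ]
0.75 [303.4, 316.2] 776
0.6 [310.6, 189.5] 567
0.49 [375.4, 263.4] 347
top [303.025 187.92 ]
0.85 [366.3, 258.6] 268
0.69 [403.3, 263.0] 364
0.57 [424.5, 214.8] 246
0.15 [261.0, 238.6] 23
mouth [601.50645834   2.41534545 250.        ] tcp [509.34358966   4.56515455 265.49270656] [2.70526034 0.         1.53879633]
t 16.0 turn [-0.01, 0.05, -0.03] shift [-0.0007, 0.0005, 0.0002] rows>= 0.0
```

View pics/B.png

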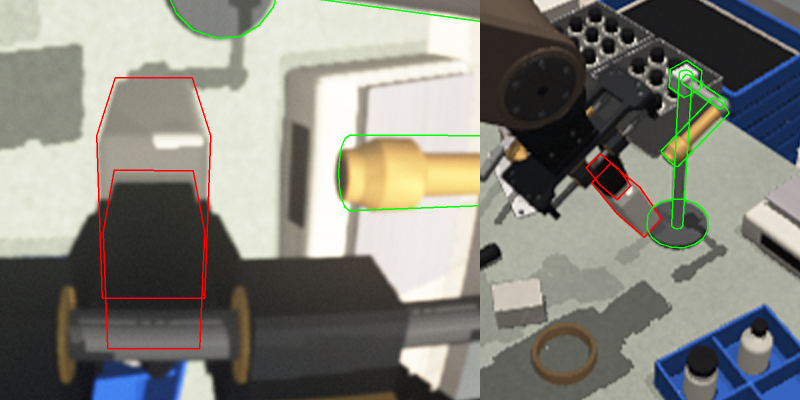

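The bottle stands square to the nozzle: body outline matched at crop (155,140), mouth at (340,172), gap as modelled. The TCP is within 1 mm of the target, so I hand in.

```bash
python3 -c "
from h import *
print(env.job_done())"
```

```text
the job is handed in; nothing more can be done
None
```

The valve lever is set half open (measured 0.787 rad) and the white flat-sided bottle is held cap up, leaned 25° and square to the nozzle about 60 mm from its mouth; the job was handed in after 16 s of robot time, with no verdict reported back.

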